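# Grease a sprung latch arm and hold it level

## Robot

A 6-joint arm with a two-finger parallel gripper is mounted at the origin on the work surface. World frame = base frame: x ahead of the robot, y to its left, z up, the work surface at z = 0. Lengths are in mm, angles in rad, forces in N, time in s.
With the tool pointing down it reaches from about 300 to 775 mm from the base axis. Payload 14.6 kg.
Tool frame: the origin (TCP) lies at the very end of the fingers, on their centre line; the grasp point (between the pads) lies 19 mm behind it; z points along the fingers, y is the line along which they close (so a half turn about z gives the same grasp; the last joint's range is limited). The gripper opens to 94 mm and grips with 3 to 60 N. Pads are 16 mm wide; open, the fingers measure 119 mm over their backs; the gripper's body (75 mm by 177 mm) begins 78 mm behind the grasp point.
Start: joints at [-1.297, 0.3, 1.521, -0, 1.321, -0.067], TCP at [183.825, -518.36, 205.446] pointing down, gripper open.
Joint ranges: [-3.03, 3.03], [-0.79, 2.21], [0.23, 2.52], [-1.04, 4.18], [0, 3.07], [-2.55, 2.55]. Speed limits (rad/s): [2.22, 2.22, 2.57, 3.14, 3.14, 3.14].

## Interface

Orientations are given as [roll, pitch, yaw] about the fixed x, y, z axes, in that order (R = Rz(yaw) Ry(pitch) Rx(roll)).
In Python, from cell import manip, optics gives the robot as it stands.
- The arm moves only by the shell command python3 -m crank 'ROWS' [FORCE]. ROWS is JSON, a list of rows, each a list of 7 numbers: the opening in per cent of the stroke, from 0 (shut) to 100 (fully open), then the shift along the tool's x, y, z in mm, then the turn, a rotation vector about the tool's x, y, z in rad. A call has 1 to 10 rows; each row is the pose to reach, as a shift and turn from the pose commanded when the call began, along the tool's axes at that moment; what a row does not reach only later rows make up. A row lasts 1/10 s, in which the tool goes at most 50 mm and 8.59 degrees, less where a joint would pass 70% of its speed; a pose out of reach is approached as far as the arm can. A call with a gripper value outside its range is refused whole. The fingers move at their own pace and stop on an object; FORCE is the grip in N (left out, the last holds). Time passes only in rows, so rows that repeat a pose let the fingers close. It gives the time, the measured TCP pose, the force, the opening and the grip force at its end, in the units of the state.
- manip.read_state(): the state, without advancing time (a new reading comes with each control period).
- optics.camera(name): name is "scene" or "top" or "wrist"; returns (picture, depth): 384x512x3 uint8, red, green, blue; 384x512 float32, mm along the optical axis (not along the pixel's ray), 0 where there is no reading.
- optics.calibration(name): a dict with "camera_matrix" (3x3 intrinsics, pixels), "k1" (the pictures are not rectified: a ray, as slopes to the right and down, at radius r is drawn at 1 + k1 r^2 times it, then the intrinsics apply), "R" (3x3) and "t" (3): a world point X has camera coordinates R X + t. Camera axes: x right, y down, z forward; pixel columns grow to the right and rows downward; lengths in mm; the calibration is good to about 2 mm. A picture is of the moment at which its call begins: read the wrist's pose just before it. calibration takes no time and is no camera call; for the wrist camera it gives the pose at the moment of the call.
- manip.sign_off(): hands the job in; it is judged then, once.
The state is a dict: "clock": time; "joints": joint angles; "qd": joint speeds; "effort": joint torques, N m; "eef_pos": TCP position; "eef_rot": TCP orientation; "wrist_force": force on the tool from outside, world axes, zero at the start; "moment": the same for the moment, N m; "finger_gap": finger opening in mm; "finger_force": force on a finger pad.
Only numpy, scipy, OpenCV 4.12 (cv2) and the standard library are available. Lean on these libraries where they do the work, as an engineer would, in place of code of your own. Each camera call takes 0.05 s, during which the arm holds its last target. There are 200 camera calls.

## Task

Take the dabber out of its stand, dip its ball tip well into the open grease tin, then set the tip in the dished seat at the free end of the sprung latch arm and press the arm down until it is level, without going on down towards its bottom stop. Finish there, still gripping the dabber and holding the arm level with its tip, the gripper itself not touching the fixture. Leave the tin standing where it is and do not disturb the other parts on the counter.

Things in the scene. Friction and masses are not known exactly. Their poses are not given: they have to be found in the camera images.
- dabber: Dabber, a hand tool 145 mm long that starts upright, tip down, in the stand. Origin: the lowest point of its tip; z runs up along the tool to the handle. White ball tip 14 mm across (z 0 to 14 mm), steel shaft 10 mm across up to z 85 mm, square wooden handle 24 x 24 mm from z 85 to 145 mm with its flats facing x and y. 90 g.
- stand: Stand fixed to the counter: 80 x 80 mm aluminium top plate, 8 mm thick, on four thin legs, top face 100 mm above the counter. The dabber's shaft hangs through a 19 mm hole at its centre, the handle's underside resting on the plate, so the dabber lifts straight up and out (at least 90 mm). Origin at the counter under the hole, z up.
- tin: Open round grease tin of plain steel, 68 mm outside and 62 mm inside diameter, 48 mm high, inner floor 4 mm up; loose, 350 g. Origin: centre of its underside, z up.
- tin_rim (a point): Centre of the tin's open mouth, level with its rim.
- fixture: Lock fixture fixed to the counter: steel base plate 200 x 90 x 12 mm, two cheeks up to 92 mm carrying the pivot of the latch arm. Origin: centre of the base's underside, z up. The pivot axis runs along its y at x = +75 mm, z = 75 mm; the arm points to its -x. At x = -55 mm, y = +36 mm stands a fixed 8 mm square index post whose top, 85 mm above the counter, is flush with the seat's rim when the arm is level.
- latch_arm (a joint): Angle of the grey latch arm, rad: 0 as the spring holds it (free end raised 0.26 rad above level), grows as the free end is pressed down; 0.26 is level, 0.46 its bottom stop. The spring needs about 3 N at the seat to start it, about 7 N at level, about 10 N at the stop, and lifts the arm back when let go. The seat lies 130 mm from the pivot and moves on that arc: pressed to level it sinks about 34 mm and shifts about 5 mm towards the fixture's -x.
- seat_floor (a point): Centre of the inner floor of the round dished steel seat on the free end of the latch arm, where the tip presses; the dish is 38 mm outside and 32 mm inside diameter with a rim 6 mm above this floor, and tilts with the arm. z points out of the dish, -x along the arm away from the pivot; 79 mm above the counter when the arm is level.
- sleeve: Bystander: bronze pivot sleeve, a tube 34 mm across and 36 mm high, standing; origin at its underside.
- doorstop: Bystander: red rubber door stop, a cone frustum 42 mm across and 30 mm high; origin at its underside.
- boltcatch: Bystander: galvanised bolt catch, a bent plate 60 x 34 mm, 38 mm high; origin at its underside.
- carrier: Bystander: black plastic contact carrier 50 x 30 mm, 30 mm high; origin at its underside.
- sparearm: Bystander: loose grey hooked latch arm lying flat, 95 mm long, 10 mm high; origin at its underside.
- jar: Bystander: closed jar 56 mm across, 70 mm high; origin at its underside.
Things that resemble listed ones, but are neither listed nor needed, are in the scene too. Leave any green or pink look-alike of the stand alone.

How it is judged:
By the outcome, as a careful person would: the job done as asked, in the order asked, and still so for the second after the job is handed in, while the arm keeps its last pose, push and grip.
It also fails if it takes over 48 s, if anything falls off the work surface, if the arm or the gripper's body presses on something with over 40 N, if the wrist force passes 120 N, or if a joint passes its speed limit or range.

## Working session

There is one attempt and no reset: what is moved stays moved. The work goes in short steps, Python scripts to look and compute and a shell command to move; the robot and the scene stay as the last step left them, time stands still between calls to the robot, and variables do not carry over. Pictures are saved under pics/ and viewed, at most 10 in all, crops included, and the job is handed in when it is done.

```bash
ls; mkdir -p pics; cat > h.py <<'E'
import numpy as np, cv2
from cell import manip, optics
from scipy.spatial.transform import Rotation as Ro
def cloud(name):
    c=optics.calibration(name); pic,d=optics.camera(name)
    K=np.array(c["camera_matrix"],float);k1=c["k1"];R=np.array(c["R"]);t=np.array(c["t"])
    h,w=d.shape;u,v=np.meshgrid(np.arange(w),np.arange(h))
    uv=np.stack([u,v],-1).reshape(-1,1,2).astype(np.float64)
    p=cv2.undistortPoints(uv,K,np.array([k1,0,0,0.])).reshape(h,w,2)
    X=np.dstack([p[...,0]*d,p[...,1]*d,d])
    W=(X-t)@R
    W[d<=0]=np.nan
    return pic,d,W
def save(pic,f,s=1):
    cv2.imwrite("pics/"+f,cv2.resize(pic[...,::-1],None,fx=s,fy=s,interpolation=cv2.INTER_CUBIC))
E
python3 - <<'E'
from h import *
s=manip.read_state();print({k:np.round(v,3).tolist() for k,v in s.items()})
for n in("scene","top"):
    p,d,W=cloud(n);save(p,n+".png",1.5);np.savez(n+".npz",p=p,d=d,W=W)
    c=optics.calibration(n);print(n,np.round(-np.array(c["R"]).T@c["t"]),np.round(c["R"],2).tolist())
E
```

```text
pics
{'clock': 0.0, 'joints': [-1.297, 0.3, 1.522, 0.0, 1.321, -0.067], 'qd': [-0.0, 0.0, -0.001, 0.001, -0.001, -0.0], 'effort': [0.001, -53.181, -35.273, 0.071, 0.024, -0.0], 'eef_pos': [183.731, -518.115, 204.879], 'eef_rot': [-3.14, -0.0, 0.341], 'wrist_force': [-0.586, -0.075, -0.365], 'moment': [0.012, -0.041, 0.008], 'finger_force': 0.0, 'finger_gap': 94.076}
scene [1372.  404.  691.] [[-0.44, 0.9, 0.0], [0.49, 0.24, -0.84], [-0.75, -0.37, -0.55]]
top [404.  27. 916.] [[-0.0, -1.0, 0.04], [-0.98, -0.01, -0.18], [0.18, -0.04, -0.98]]
```

View pics/scene.png

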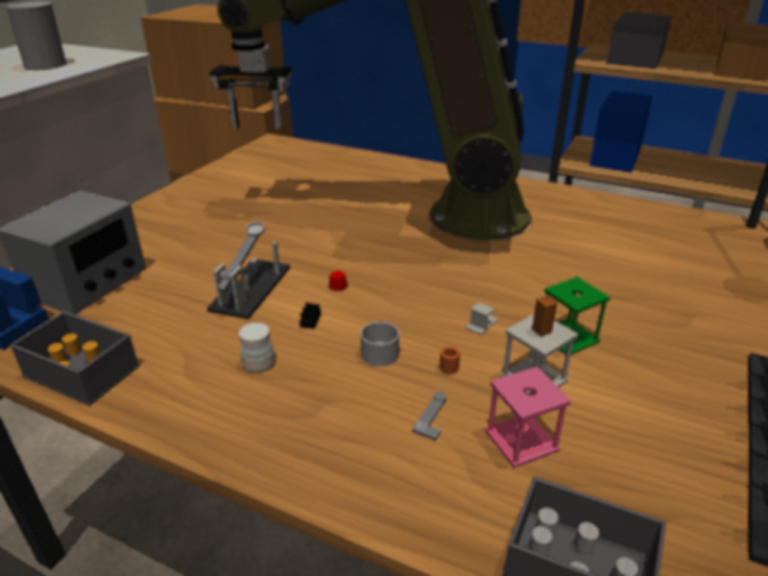

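View pics/top.png

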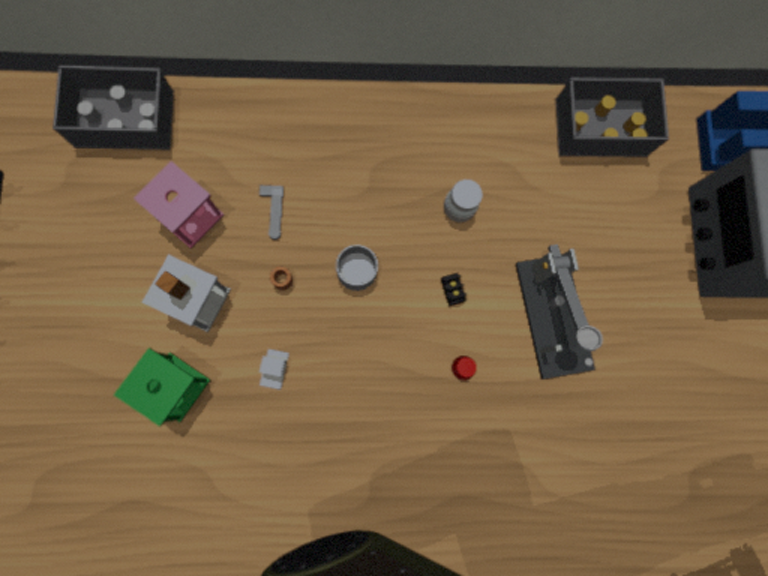

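Candidates in the top picture (1.5x pixels):
- **Dabber and stand:** the aluminium stand with the brown handle is at (172,285). The pink (172,200) and green (155,385) look-alikes are empty, so I leave them alone.
- **Tin:** the open grey ring at (357,268). The closed jar (463,200) and bronze sleeve (281,279) could be mistaken for it.
- **Seat:** the dish at (589,337) on the fixture arm. The loose spare arm at (272,210) could be mistaken for it.

By the description I choose the first of each, and will check them in a crop with measurements.

```bash
python3 - <<'E'
from h import *
z=np.load("top.npz");W=z["W"];p=z["p"]
def roi(r,zl,zh):
    a,b,c,d=[int(x/1.5) for x in r]; P=W[c:d,a:b].reshape(-1,3);return P[(P[:,2]>zl)&(P[:,2]<zh)]
def rect(n,P):
    r=cv2.minAreaRect(P[:,:2].astype(np.float32));print(n,len(P),"c",np.round(r[0],1),"size",np.round(r[1],1),"ang",round(r[2],1),"z",np.round(np.percentile(P[:,2],[5,50,95]),1),"mean",np.round(P.mean(0),1))
rect("handle top",roi((140,205,255,320),150,175))
rect("handle all",roi((140,205,255,320),115,175))
rect("plate",roi((120,250,240,340),93,108))
def circ(n,P):
    A=np.c_[2*P[:,:2],np.ones(len(P))];s=np.linalg.lstsq(A,(P[:,:2]**2).sum(1),rcond=None)[0]
    print(n,len(P),np.round(s[:2],1),"r",round(np.sqrt(s[2]+s[:2]@s[:2]),1),np.round(np.median(P[:,2]),1))
rect("tin rim",roi((325,390,235,300),38,60));circ("tin",roi((325,390,235,300),40,60))
rect("base",roi((500,610,240,385),5,20))
rect("seat",roi((565,612,315,360),90,150))
P=roi((500,612,235,385),60,160);rect("arm",P)
rect("post",roi((580,612,350,375),60,100)) if len(roi((580,612,350,375),60,100))>3 else 0
for n,r in dict(jar=(440,490,170,225),carrier=(435,470,265,310),stop=(445,485,350,385),sleeve=(265,300,260,295),catch=(250,300,340,395),green=(100,220,340,430),pink=(120,230,150,250)).items(): rect(n,roi(r,8,200))
a=cv2.resize(p[150:230,80:180,::-1],None,fx=4,fy=4);b=cv2.resize(p[150:260,330:415,::-1],None,fx=4,fy=4)
H=max(a.shape[0],b.shape[0]);f=lambda x:np.pad(x,((0,H-x.shape[0]),(0,0),(0,0)))
cv2.imwrite("pics/crop1.png",np.hstack([f(a),f(b)]))
S=np.load("scene.npz");Wa=S["W"].reshape(-1,3)
for n,lo,hi,c in (("scene handle",115,170,None),):
    c=roi((140,205,255,320),150,175).mean(0);m=(np.hypot(*(Wa[:,:2]-c[:2]).T)<40)&(Wa[:,2]>lo)&(Wa[:,2]<hi);rect(n,Wa[m]); m&=Wa[:,2]>155; rect(n+"top",Wa[m])
E
```

```text
handle top 149 c [552. 280.] size [24.5 23.6] ang 54.7 z [153.6 158.8 161.4] mean [551.2 278.8 158.6]
handle all 217 c [552.  279.9] size [24.5 23.6] ang 54.7 z [120.9 158.  161.1] mean [549.5 276.3 150.5]
plate 1099 c [552.2 280.4] size [80.7 79.6] ang 65.1 z [ 96.8  99.2 101.7] mean [549.9 277.1  99.2]
tin rim 140 c [603.4  18.9] size [65.3 67.8] ang 89.8 z [40.2 46.4 49.2] mean [604.   18.4  45.8]
tin 133 [603.1  17.9] r 32.3 46.5
base 1979 c [ 539.5 -302.5] size [224.3 107.3] ang 9.5 z [ 8.2 11.2 14.1] mean [ 511.6 -305.4   11.2]
seat 322 c [ 488.8 -321.8] size [35.8 53.5] ang 84.3 z [100.2 111.6 120. ] mean [ 486.8 -319.7  110.5]
arm 967 c [ 548.  -306.8] size [172.6  57.8] ang 3.2 z [ 70.6  91.1 116.5] mean [ 546.3 -307.6   93.4]
jar 531 c [ 714.7 -158.1] size [52.7 52.3] ang 25.5 z [19.  67.5 71.1] mean [ 710.4 -155.1   56. ]
carrier 251 c [ 571.6 -143.9] size [50.1 30.2] ang 16.0 z [12.9 18.2 30.5] mean [ 570.3 -143.2   20.4]
stop 200 c [ 441.8 -156.6] size [36.7 34.2] ang 0.0 z [ 9.5 28.2 31.5] mean [ 440.9 -155.5   25.4]
sleeve 135 c [585.5 141.2] size [32.2 32.5] ang 45.5 z [12.9 33.7 36.9] mean [585.2 140.6  29.8]
catch 182 c [442.7 151.1] size [36.4 26.2] ang 77.6 z [34.2 37.3 39.8] mean [442.7 150.6  37. ]
green 1714 c [412.1 307.9] size [82.7 81.9] ang 57.5 z [  8.9  99.1 101.4] mean [410.4 305.3  88.8]
pink 1389 c [695.1 299.7] size [80.6 79.4] ang 49.1 z [  9.   98.9 101.4] mean [691.6 295.9  88.2]
scene handle 303 c [552.5 279.2] size [26.8 27.5] ang 58.8 z [118.4 144.7 164.4] mean [558.2 280.7 143.9]
scene handletop 99 c [553.2 279.5] size [24.2 27.4] ang 61.1 z [155.3 162.9 164.9] mean [555.2 280.2 161.7]
```

View pics/crop1.png

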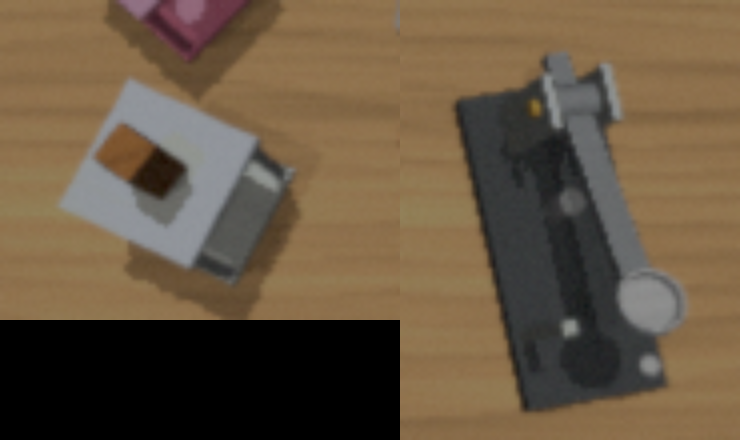

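The crop shows the brown handle standing on the aluminium plate at crop (140,160), and the fixture with its dish at crop (650,300) and the post top at (570,328). So the choices hold. Next I fit the fixture pose and work out the transit to above the handle.

```bash
cat >> h.py <<'E'
def go(pos,yaw):
    s=manip.read_state();R=Ro.from_euler("xyz",s["eef_rot"]).as_matrix()
    T=(Ro.from_euler("z",yaw)*Ro.from_euler("x",np.pi)).as_matrix()
    print("t",round(s["clock"],2),"shift",np.round(R.T@(np.array(pos)-s["eef_pos"]),1),"turn",np.round(Ro.from_matrix(R.T@T).as_rotvec(),3))
E
python3 - <<'E'
from h import *
from scipy.optimize import minimize
for n in("top","scene"):
    W=np.load(n+".npz")["W"].reshape(-1,3)
    m=(abs(W[:,0]-530)<160)&(abs(W[:,1]+305)<100);P=W[m]
    B=P[(P[:,2]>8.5)&(P[:,2]<15)]
    # largest component: rect after trimming
    im=np.zeros((340,220),np.uint8);ij=np.floor(B[:,:2]-[370,-410]).astype(int);im[ij[:,0].clip(0,339),ij[:,1].clip(0,219)]=255
    im=cv2.morphologyEx(cv2.morphologyEx(im,cv2.MORPH_CLOSE,np.ones((9,9))),cv2.MORPH_OPEN,np.ones((13,13)))
    c=max(cv2.findContours(im,0,1)[0],key=cv2.contourArea);r=cv2.minAreaRect(c);print(n,"base c",r[0][1]+370.5,r[0][0]-409.5,r[1],r[2])
    pts=c[:,0,::-1]+[370.5,-409.5]
    S=P[(P[:,2]>75)&(P[:,2]<130)&(abs(P[:,0]-488)<35)&(abs(P[:,1]+318)<35)]
    rr=cv2.minAreaRect(S[S[:,2]>100][:,:2].astype(np.float32));print(" seat",rr)
go([552,280,215],np.radians(55))
E
```

```text
top base c 527.9505004882812 -311.9950408935547 (197.97320556640625, 87.45378875732422) 80.45547485351562
 seat ((492.0330810546875, -322.3106994628906), (35.65457534790039, 60.142738342285156), 82.65520477294922)Traceback (most recent call last):
  File "<stdin>", line 10, in <module>
ValueError: max() iterable argument is empty
```

```bash
python3 - <<'E'
from h import *
go([552,280,215],np.radians(55))
E
```

```text
t 0.1 shift [ 613.8 -629.2   -9.4] turn [-0.001 -0.    -0.619]
```

```bash
python3 -m crank '[[100,25,-25,-9,0,0,-0.03],[100,58,-60,-9,0,0,-0.07],[100,92,-95,-9,0,0,-0.1],[100,126,-130,-9,0,0,-0.15],[100,160,-165,-9,0,0,-0.2],[100,194,-200,-9,0,0,-0.25],[100,228,-235,-9,0,0,-0.3],[100,262,-270,-9,0,0,-0.35],[100,296,-304,-9,0,0,-0.4],[100,320,-329,-9,0,0,-0.42]]' && python3 -c "
from h import *
go([552,280,215],np.radians(55))"
```

```text
clock: 1.1
eef_pos: [375.9, -98.9, 214.5]
eef_rot: [3.142, -0.0, 0.764]
wrist_force: [0.4, -0.2, 0.3]
finger_gap: 93.9
finger_force: 0.0
t 1.1 shift [ 389.2 -151.8   -0.4] turn [ 0.    -0.    -0.196]
```

```bash
python3 -m crank '[[100,25,-10,0,0,0,-0.02],[100,68,-27,0,0,0,-0.05],[100,112,-44,0,0,0,-0.08],[100,156,-61,0,0,0,-0.11],[100,200,-78,0,0,0,-0.14],[100,244,-95,0,0,0,-0.17],[100,288,-112,0,0,0,-0.196],[100,332,-130,0,0,0,-0.196],[100,370,-145,0,0,0,-0.196],[100,389,-152,0,0,0,-0.196]]' && python3 - <<'E'
from h import *
print(manip.read_state()["joints"])
p,d,W=cloud("wrist");save(p,"w1.png",1.5);np.savez("w1.npz",W=W,p=p)
P=W.reshape(-1,3);m=(abs(P[:,0]-552)<45)&(abs(P[:,1]-280)<45)
for lo,hi in((150,170),(94,106)):
    Q=P[m&(P[:,2]>lo)&(P[:,2]<hi)]
    if len(Q)>5:print(lo,len(Q),cv2.minAreaRect(Q[:,:2].astype(np.float32)),np.median(Q[:,2]))
E
```

```text
clock: 2.1
eef_pos: [552.6, 279.7, 213.4]
eef_rot: [-3.141, 0.001, 0.959]
wrist_force: [-0.1, -0.1, -0.0]
finger_gap: 93.8
finger_force: 0.0
[4.09346210e-01 4.51982323e-01 1.29521344e+00 2.66741118e-04
 1.39558516e+00 1.02140691e+00]
150 698 ((551.976806640625, 281.7938232421875), (23.61018180847168, 23.959951400756836), 54.65549850463867) 159.81083394330238
94 3651 ((551.6575927734375, 280.8152160644531), (80.49247741699219, 79.16581726074219), 64.94808959960938) 100.02927940565047
```

View pics/w1.png

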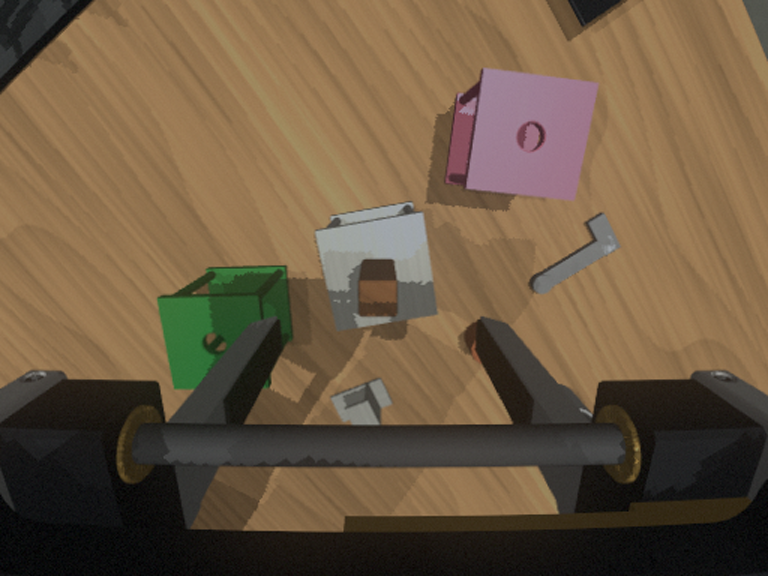

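The picture shows the handle at (378,287), square to the fingers and centred between them, with the empty green and pink look-alikes well clear. I descend about 97 mm and grip.

```bash
python3 -c "
from h import *
go([552,281,116],np.radians(54.7))"
python3 -m crank '[[100,0,-1,20,0,0,0],[100,1,-1,50,0,0,0],[100,1,-1,75,0,0,0],[100,1,-1,90,0,0,0],[100,1,-1,97,0,0,0],[100,1,-1,97,0,0,0],[25,1,-1,97,0,0,0],[20,1,-1,97,0,0,0],[15,1,-1,97,0,0,0],[15,1,-1,97,0,0,0]]' 50
```

```text
t 2.15 shift [-0.4 -0.8 97.1] turn [-0.001  0.001  0.005]
clock: 3.15
eef_pos: [552.3, 278.5, 117.9]
eef_rot: [3.141, -0.001, 0.957]
wrist_force: [0.6, -0.1, 0.2]
finger_gap: 65.6
finger_force: 0.0
```

```bash
python3 -m crank '[[15,0,0,0,0,0,0],[15,0,0,0,0,0,0],[15,0,0,0,0,0,0],[15,0,0,0,0,0,0]]'
```

```text
clock: 3.55
eef_pos: [552.1, 278.4, 117.4]
eef_rot: [-3.142, 0.0, 0.957]
wrist_force: [0.6, -0.1, 0.8]
finger_gap: 33.5
finger_force: 0.0
```

```bash
python3 -m crank '[[15,2,-1.5,1,0,0,0],[15,2,-1.5,1,0,0,0],[15,2,-1.5,1,0,0,0],[15,2,-1.5,1,0,0,0],[15,2,-1.5,1,0,0,0]]'; python3 -c "
from h import *
for i in range(3): print(manip.read_state()['eef_pos'])"
```

```text
clock: 4.05
eef_pos: [552.0, 280.8, 116.4]
eef_rot: [-3.141, 0.0, 0.957]
wrist_force: [-0.0, -0.4, -1.1]
finger_gap: 23.7
finger_force: 50.0
[552.02414868 280.8371726  116.35682165]
[552.02414868 280.8371726  116.35682165]
[552.02414868 280.8371726  116.35682165]
```

```bash
python3 -m crank '[[15,0,0,-5,0,0,0],[15,0,0,-18,0,0,0],[15,0,0,-33,0,0,0],[15,0,0,-48,0,0,0],[15,0,0,-63,0,0,0],[15,0,0,-78,0,0,0],[15,0,0,-93,0,0,0],[15,0,0,-106,0,0,0],[15,0,0,-115,0,0,0],[15,0,0,-115,0,0,0]]'; python3 - <<'E'
from h import *
s=manip.read_state();e=np.array(s["eef_pos"])
p,d,W=cloud("scene");np.savez("s2.npz",W=W,p=p)
P=W.reshape(-1,3);z0=e[2]-101.4
m=(abs(P[:,0]-e[0])<40)&(abs(P[:,1]-e[1])<40)&(P[:,2]>105)&(P[:,2]<z0+80)
Q=P[m]
for a in range(105,int(z0+85),10):
    q=Q[(Q[:,2]>=a)&(Q[:,2]<a+10)]
    if len(q):print(a-z0,len(q),np.round(np.median(q,0)-e,1))
v,u=np.where(m.reshape(384,512));print(u.min(),u.max(),v.min(),v.max(),z0)
save(p[max(v.min()-60,0):v.max()+60,u.min()-70:u.max()+70],"s2.png",4)
go([603,18,231],np.radians(55))
E
```

```text
clock: 5.05
eef_pos: [552.4, 281.0, 233.0]
eef_rot: [3.14, -0.002, 0.957]
wrist_force: [0.8, 0.5, -0.7]
finger_gap: 24.0
finger_force: 50.0
-26.619462912799094 70 [   4.5   -0.8 -127.5]
3.3805370872009064 12 [  3.6   0.6 -91.1]
13.380537087200906 20 [  2.5  -0.5 -84.5]
23.380537087200906 18 [  1.5  -0.7 -72.5]
33.380537087200906 15 [  1.7   0.4 -62.2]
43.380537087200906 18 [  1.6  -0.  -53.5]
53.380537087200906 16 [  2.3   0.1 -43.4]
63.380537087200906 18 [  2.7  -0.5 -33.6]
73.3805370872009 13 [  2.2  -0.5 -25.2]
343 379 182 231 131.6194629127991
t 5.1 shift [-185.6  193.     0.8] turn [ 0.    -0.001 -0.003]
```

View pics/s2.png

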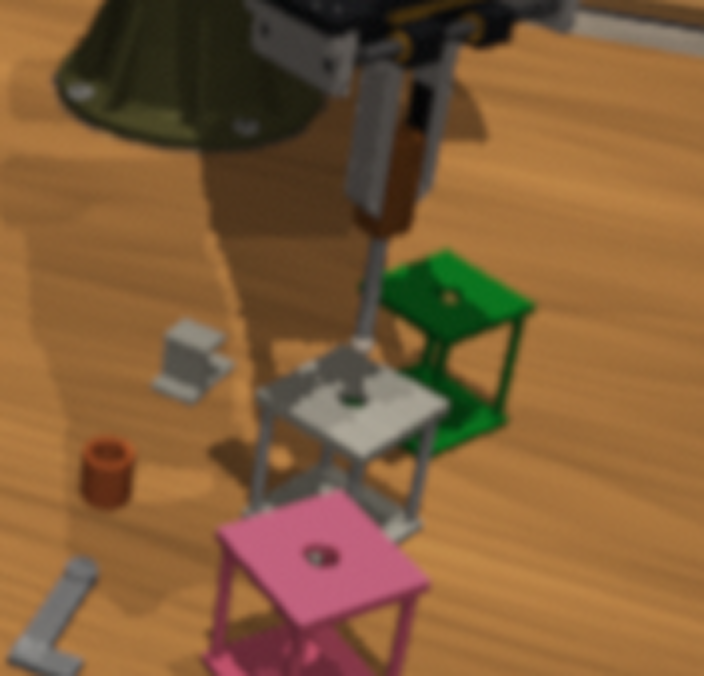

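The dabber is clear of the stand and hangs straight, with its tip at crop (362,345). I move it to above the tin.

```bash
python3 -m crank '[[15,-9,9,0,0,0,0],[15,-32,33,0,0,0,0],[15,-60,62,0,0,0,0],[15,-88,92,0,0,0,0],[15,-116,121,0,0,0,0],[15,-144,150,0,0,0,0],[15,-168,175,0,0,0,0],[15,-181,189,0,0,0,0],[15,-186,193,0,0,0,0],[15,-186,193,0,0,0,0]]'; python3 - <<'E'
from h import *
e=manip.read_state()["eef_pos"];print(e)
for n in("wrist","scene"):
    p,d,W=cloud(n);P=W.reshape(-1,3)
    m=(np.hypot(P[:,0]-603,P[:,1]-18)<42)&(P[:,2]>43)&(P[:,2]<52);Q=P[m]
    print(n,len(Q))
    if len(Q)>10: print(cv2.minEnclosingCircle(Q[:,:2].astype(np.float32)), cv2.minAreaRect(Q[:,:2].astype(np.float32)))
    save(p,n+"3.png",1.5)
E
```

```text
clock: 6.1
eef_pos: [602.4, 16.9, 230.9]
eef_rot: [-3.141, 0.001, 0.956]
wrist_force: [-0.7, -0.1, -0.3]
finger_gap: 23.9
finger_force: 50.0
[602.36868887  16.874013   230.87935152]
wrist 324
((602.5107421875, 19.631885528564453), 33.876888275146484) ((603.4993286132812, 20.17498016357422), (65.34944152832031, 66.43260192871094), 55.176971435546875)
scene 159
((603.0054321289062, 19.08881950378418), 35.52548599243164) ((603.6732177734375, 18.54804229736328), (68.63367462158203, 64.83116149902344), 27.484758377075195)
```

```bash
python3 -m crank '[[15,1,-1,12,0,0,0],[15,1,-1,32,0,0,0],[15,1,-1,52,0,0,0],[15,1,-1,72,0,0,0],[15,1,-1,90,0,0,0],[15,1,-1,104,0,0,0],[15,1,-1,114,0,0,0],[15,1,-1,119,0,0,0],[15,1,-1,120,0,0,0],[15,1,-1,120,0,0,0]]'; python3 -m crank '[[15,0,0,1,0,0,0],[15,0,0,1,0,0,0],[15,0,0,1,0,0,0],[15,0,0,1,0,0,0]]'
```

```text
clock: 7.2
eef_pos: [602.7, 19.1, 111.9]
eef_rot: [3.141, -0.0, 0.957]
wrist_force: [0.6, 0.3, 0.1]
finger_gap: 23.6
finger_force: 50.0
clock: 7.6
eef_pos: [602.5, 19.0, 110.7]
eef_rot: [3.141, -0.0, 0.957]
wrist_force: [0.2, -0.7, -0.8]
finger_gap: 23.8
finger_force: 50.0
```

```bash
python3 -m crank '[[15,0,0,-10,0,0,0],[15,0,0,-28,0,0,0],[15,0,0,-46,0,0,0],[15,0,0,-64,0,0,0],[15,0,0,-82,0,0,0],[15,0,0,-100,0,0,0],[15,0,0,-118,0,0,0],[15,0,0,-136,0,0,0],[15,0,0,-148,0,0,0],[15,0,0,-152,0,0,0]]'; python3 -c "
from h import *
go([479,-320,263],np.radians(55))"
```

```text
clock: 8.6
eef_pos: [602.7, 19.1, 264.2]
eef_rot: [3.14, -0.001, 0.957]
wrist_force: [-0.2, -0.9, -0.8]
finger_gap: 24.0
finger_force: 50.0
t 8.6 shift [-348.4   94.2    0.9] turn [ 0.002 -0.001 -0.003]
```

```bash
python3 -m crank '[[15,-14,4,0,0,0,0],[15,-50,14,0,0,0,0],[15,-94,25,0,0,0,0],[15,-138,37,0,0,0,0],[15,-182,49,0,0,0,0],[15,-226,61,0,0,0,0],[15,-270,73,0,0,0,0],[15,-312,84,0,0,0,0],[15,-338,91,0,0,0,0],[15,-348,94,0,0,0,0]]'; python3 -m crank '[[15,0,0,0,0,0,0]]'; python3 - <<'E'
from h import *
e=manip.read_state()["eef_pos"];print(e)
for n in("wrist","scene","top"):
    p,d,W=cloud(n);np.savez(n+"4.npz",W=W,p=p)
    P=W.reshape(-1,3);Q=P[(abs(P[:,0]-528)<120)&(abs(P[:,1]+312)<70)]
    B=Q[(Q[:,2]>9)&(Q[:,2]<15)];print(n,"base",len(B),cv2.minAreaRect(B[:,:2].astype(np.float32)) if len(B)>5 else 0)
    w=p if n=="wrist" else None
    m=(np.hypot(W[...,0]-483,W[...,1]+320)<30)&(W[...,2]>95)&(W[...,2]<130)
    v,u=np.where(m);print(" seat px",u.min(),u.max(),v.min(),v.max(),m.sum()) if m.any() else 0
    if n=="wrist": save(p,"w4.png",1.5)
    if n=="scene": save(p[v.min()-70:v.max()+50,u.min()-60:u.max()+60],"s4.png",4)
E
```

```text
clock: 9.6
eef_pos: [476.8, -322.1, 261.3]
eef_rot: [-3.14, 0.0, 0.954]
wrist_force: [0.1, 1.5, -0.6]
finger_gap: 23.3
finger_force: 50.0
clock: 9.7
eef_pos: [477.8, -320.5, 261.6]
eef_rot: [-3.14, -0.0, 0.955]
wrist_force: [-0.3, 0.0, -1.5]
finger_gap: 23.8
finger_force: 50.0
[ 477.8191641  -320.52479824  261.59636878]
wrist base 4232 ((527.1241455078125, -312.8710021972656), (201.05438232421875, 90.14096069335938), 9.697519302368164)
 seat px 239 276 151 190 820
scene base 245 ((527.0284423828125, -312.3895263671875), (204.49197387695312, 90.52420806884766), 9.938553810119629)
 seat px 164 175 148 163 124
top base 1727 ((528.5169677734375, -312.8816833496094), (198.25892639160156, 90.09801483154297), 9.854024887084961)
 seat px 382 400 211 233 290
```

View pics/w4.png

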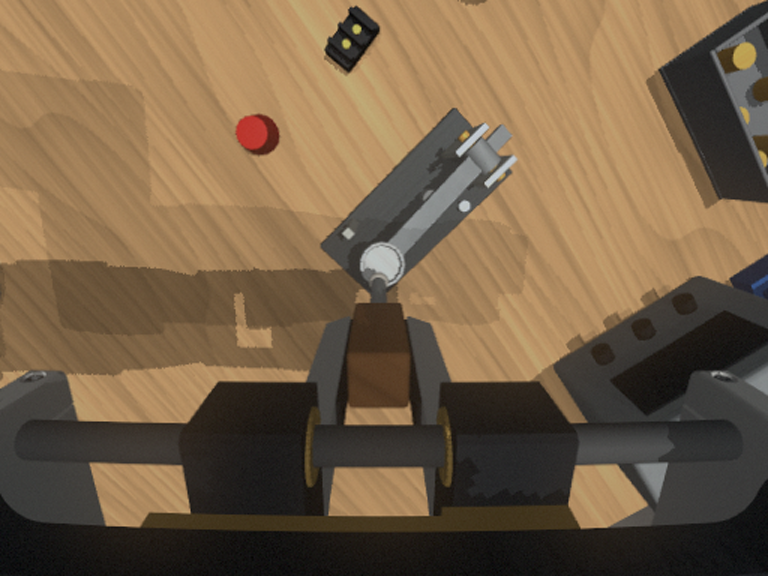

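View pics/s4.png

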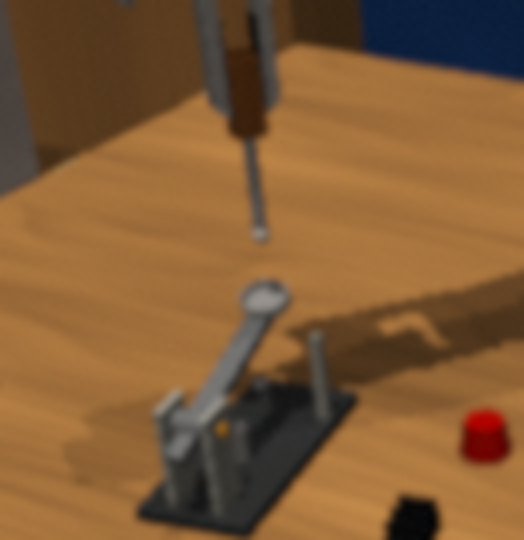

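The wrist picture shows the dish at (382,265) with the tip just over its near edge. The scene crop shows the tip (260,235) hanging above the dish (267,297), clear of the post (318,340). I compare the tip and seat positions in the same cloud.

```bash
python3 - <<'E'
from h import *
y=0.171;c=np.array([527.4,-312.7]);X=np.array([np.cos(y),np.sin(y)]);Y=np.array([-X[1],X[0]])
for n in("wrist4","top4","scene4"):
    P=np.load(n+".npz")["W"].reshape(-1,3);q=P[:,:2]-c;F=np.c_[q@X,q@Y,P[:,2]]
    # seat local coordinates in arm frame: rotate about pivot by 0.26
    a=0.26;dx=F[:,0]-75;dz=F[:,2]-75
    L=np.c_[dx*np.cos(a)+dz*np.sin(a),F[:,1],-dx*np.sin(a)+dz*np.cos(a)]  # try
    L=np.c_[dx*np.cos(a)-dz*np.sin(a),F[:,1],dx*np.sin(a)+dz*np.cos(a)]
    S=L[(abs(L[:,0]+130)<26)&(abs(L[:,1])<26)&(abs(L[:,2]-6)<9)]
    print(n,"seat pts",len(S),"z pct",np.round(np.percentile(S[:,2],[2,10,30,50,70,90,98]),1))
    R=S[S[:,2]>7.5]
    if len(R)>8:
        print("  rim mec",[np.round(v,1) for v in cv2.minEnclosingCircle(R[:,:2].astype(np.float32))],"bounds",np.round([R.min(0),R.max(0)],1).tolist())
    T=P[(np.hypot(P[:,0]-478,P[:,1]+320)<25)&(P[:,2]>150)&(P[:,2]<240)]
    for z0 in (155,165,175,185,200,215,230):
        t=T[abs(T[:,2]-z0)<5]
        if len(t)>2:print("  tool",z0,len(t),np.round(np.median(t,0),1),np.round(np.ptp(t,axis=0),1))
    print("  lowest",np.round(T[T[:,2]<np.percentile(T[:,2],5)].mean(0),1) if len(T) else 0)
    print("  post",np.round(P[(np.hypot(P[:,0]-467.1,P[:,1]+286.6)<12)&(P[:,2]>75)&(P[:,2]<95)].mean(0),1))
print("post expected",c-55*X+36*Y)
E
```

```text
wrist4 seat pts 706 z pct [ 1.8  2.9  3.7  4.4  5.6 10.  11. ]
  rim mec [array([-130.7,   -0.3]), np.float64(19.0)] bounds [[-149.0, -19.1, 7.5], [-112.1, 18.5, 11.7]]
  tool 165 23 [ 479.4 -315.4  168.7] [13.4 10.8  4.3]
  tool 175 51 [ 479.8 -316.3  172. ] [11.7 12.2  9.2]
  tool 185 27 [ 479.6 -316.3  185.4] [7.3 5.9 9.3]
  tool 200 28 [ 479.4 -316.1  200.2] [7.4 5.7 9.7]
  tool 215 36 [ 479.7 -316.1  214.3] [8.8 7.3 9.7]
  lowest [ 478.2 -316.   167.5]
  post [ 467.1 -287.1   84. ]
top4 seat pts 250 z pct [-0.1  2.1  3.4  4.5  6.4 10.  11.4]
  rim mec [array([-128.6,    0.8]), np.float64(19.6)] bounds [[-147.1, -16.2, 7.5], [-110.9, 18.3, 12.4]]
  tool 165 12 [ 477.3 -313.5  168.2] [12.7 10.4  3.4]
  tool 175 18 [ 478.7 -314.6  173.2] [12.5 10.4  8.9]
  tool 185 11 [ 477.7 -313.9  186.7] [8.2 4.6 8.4]
  tool 200 13 [ 477.8 -314.   200.6] [9.8 5.6 8. ]
  tool 215 15 [ 478.6 -315.8  214.8] [8.4 5.8 7.5]
  lowest [ 478.7 -315.7  167.1]
  post [ 468.4 -286.6   83.1]
scene4 seat pts 105 z pct [ 1.5  3.8  5.9  7.3  9.8 11.9 14.5]
  rim mec [array([-126.4,   -1.4]), np.float64(20.7)] bounds [[-146.1, -16.4, 7.6], [-105.8, 17.1, 14.8]]
  tool 165 5 [ 481.2 -315.5  166.1] [ 9.3 10.2  4. ]
  tool 175 16 [ 480.5 -316.   173.2] [11.8 13.3  9.2]
  tool 185 12 [ 480.4 -316.4  186. ] [12.8 11.7  8.5]
  tool 200 10 [ 480.8 -316.6  199.4] [8.5 7.  8.4]
  tool 215 14 [ 481.5 -315.3  215.6] [8.7 7.8 9.4]
  tool 230 13 [ 481.1 -314.8  231.2] [ 6.5 12.2  9. ]
  lowest [ 480.7 -317.5  166.4]
  post [ 471.3 -286.9   82.6]
post expected [ 467.07612738 -286.58428839]
```

```bash
python3 -m crank '[[15,0,2,4,0,0,0],[15,0,3.3,12,0,0,0],[15,0,3.3,20,0,0,0],[15,0,3.3,27,0,0,0],[15,0,3.3,33,0,0,0],[15,0,3.3,38,0,0,0],[15,0,3.3,42,0,0,0],[15,0,3.3,44,0,0,0],[15,0,3.3,44,0,0,0],[15,0,3.3,44,0,0,0]]'; python3 - <<'E'
from h import *
s=manip.read_state();print(s["eef_pos"],s["wrist_force"])
y=0.171;c=np.array([527.4,-312.7]);X=np.array([np.cos(y),np.sin(y)]);Y=np.array([-X[1],X[0]])
p,d,W=cloud("wrist");P=W.reshape(-1,3);q=P[:,:2]-c;F=np.c_[q@X,q@Y,P[:,2]]
for z in(125,140,150,160,170):
    t=F[(np.hypot(F[:,0]+48,F[:,1])<22)&(abs(F[:,2]-z)<5)]
    if len(t)>3:print(z,len(t),np.round(np.median(t,0),1),np.round([t.min(0),t.max(0)],1).tolist())
save(p[100:260,170:350],"w5.png",4)
E
```

```text
clock: 10.85
eef_pos: [481.5, -321.5, 218.7]
eef_rot: [3.141, 0.0, 0.957]
wrist_force: [0.2, -0.1, -1.0]
finger_gap: 23.5
finger_force: 50.0
[ 481.52100299 -321.51193464  218.66720065] [ 0.24930736 -0.0664268  -1.00752148]
125 121 [-56.5   4.4 123. ] [[-66.3, -6.5, 120.0], [-41.0, 16.6, 129.9]]
140 27 [-43.9   2.8 139.9] [[-49.6, -2.2, 135.1], [-42.8, 4.8, 144.9]]
150 28 [-44.6   3.2 149. ] [[-49.4, -1.9, 145.0], [-42.8, 4.6, 154.9]]
160 28 [-44.2   3.2 159.3] [[-49.0, -1.6, 155.0], [-42.7, 4.7, 164.8]]
170 40 [-44.4   3.1 170.1] [[-50.8, -3.3, 165.1], [-42.8, 4.7, 174.3]]
```

View pics/w5.png

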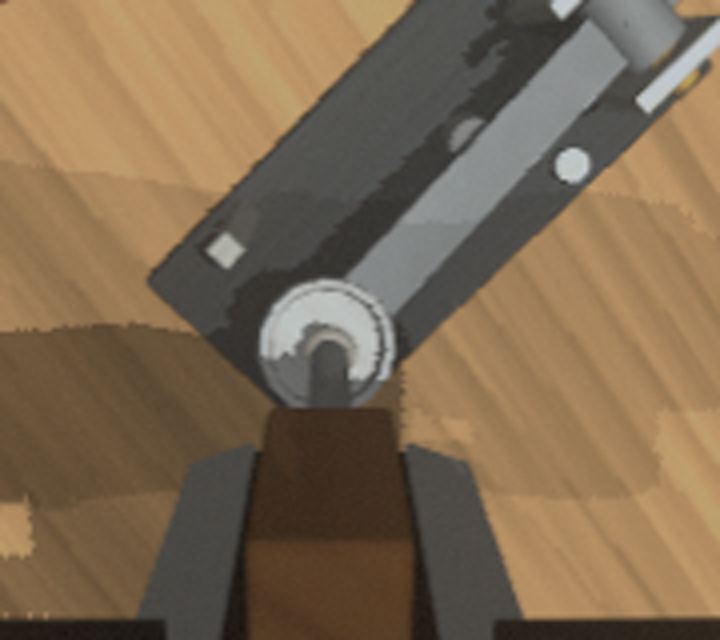

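The tip sits over the dish's middle, at crop (328,345), inside the rim circle centred near (327,342). I press along the arc, stopping short of level to check.

```bash
python3 -m crank '[[15,-0.3,-0.3,3,0,0,0],[15,-0.5,-0.5,6,0,0,0],[15,-1,-1,9,0,0,0],[15,-1.7,-1.7,12,0,0,0],[15,-2.2,-2.2,15,0,0,0],[15,-2.8,-2.8,18,0,0,0],[15,-3.4,-3.4,21,0,0,0],[15,-3.9,-3.9,24,0,0,0],[15,-4.3,-4.3,27,0,0,0],[15,-4.3,-4.3,27,0,0,0]]'; cat > lv.py <<'E'
from h import *
y=0.171;c=np.array([527.4,-312.7]);X=np.array([np.cos(y),np.sin(y)]);Y=np.array([-X[1],X[0]])
s=manip.read_state();print(np.round(s["eef_pos"],1),np.round(s["wrist_force"],1))
for n in("wrist","top"):
    p,d,W=cloud(n);P=W.reshape(-1,3);q=P[:,:2]-c;F=np.c_[q@X,q@Y,P[:,2]]
    if n=="wrist":
        save(p[100:260,170:350],f"w_{s['clock']:.1f}.png",4)
        t=F[(np.hypot(F[:,0]+52,F[:,1])<14)&(F[:,2]>110)&(F[:,2]<140)];print("shaft",np.round([t.min(0),t.max(0)],1).tolist())
    a=F[(F[:,0]>-25)&(F[:,0]<35)&(abs(F[:,1])<4)&(F[:,2]>60)&(F[:,2]<125)]
    k=np.polyfit(a[:,0],a[:,2],1);a=a[abs(np.polyval(k,a[:,0])-a[:,2])<3];k=np.polyfit(a[:,0],a[:,2],1)
    po=F[(np.hypot(F[:,0]+55,F[:,1]-36)<6)&(F[:,2]>70)&(F[:,2]<95)]
    rim=F[(abs(np.hypot(F[:,0]+54,F[:,1])-17.5)<2.5)&(F[:,2]>70)&(F[:,2]<110)]
    A=np.c_[rim[:,0]+55,np.ones(len(rim))];print(n,len(a),"arm top slope",np.round(-k[0],3),"post z",np.median(po[:,2]).round(1),"rim z pct",np.round(np.percentile(rim[:,2],[50,80,95]),1))
E
python3 lv.py
```

```text
clock: 11.9
eef_pos: [475.5, -322.5, 191.2]
eef_rot: [3.141, -0.0, 0.957]
wrist_force: [3.6, -0.0, 4.6]
finger_gap: 23.4
finger_force: 50.0
[ 475.5 -322.5  191.2] [ 3.6 -0.   4.6]
shaft [[-55.6, -3.5, 110.3], [-48.5, 5.0, 139.8]]
wrist 436 arm top slope 0.09 post z 85.0 rim z pct [95.1 96.7 98.1]
top 85 arm top slope 0.096 post z 81.8 rim z pct [93.5 95.3 97.7]
```

```bash
python3 -m crank '[[15,-0.3,-0.3,2,0,0,0],[15,-0.4,-0.4,4,0,0,0],[15,-0.5,-0.5,6,0,0,0],[15,-0.6,-0.6,8,0,0,0],[15,-0.7,-0.7,9.5,0,0,0],[15,-0.7,-0.7,9.5,0,0,0],[15,-0.7,-0.7,9.5,0,0,0]]'; python3 lv.py; python3 - <<'E'
from h import *
y=0.171;c=np.array([527.4,-312.7]);X=np.array([np.cos(y),np.sin(y)]);Y=np.array([-X[1],X[0]])
for n in("wrist4","top4"):
    P=np.load(n+".npz")["W"].reshape(-1,3);q=P[:,:2]-c;F=np.c_[q@X,q@Y,P[:,2]]
    a=F[(F[:,0]>-25)&(F[:,0]<35)&(abs(F[:,1])<4)&(F[:,2]>60)&(F[:,2]<125)]
    k=np.polyfit(a[:,0],a[:,2],1);a=a[abs(np.polyval(k,a[:,0])-a[:,2])<3];k=np.polyfit(a[:,0],a[:,2],1);print("start slope",n,-k[0],"want",np.tan(.26))
E
```

```text
clock: 12.7
eef_pos: [474.7, -322.7, 182.3]
eef_rot: [3.141, -0.0, 0.957]
wrist_force: [3.9, 1.1, 5.7]
finger_gap: 23.8
finger_force: 50.0
[ 474.7 -322.7  182.3] [3.9 1.1 5.7]
shaft [[-56.1, -3.1, 110.2], [-49.3, 4.8, 140.0]]
wrist 429 arm top slope 0.025 post z 84.8 rim z pct [86.6 87.7 88.3]
top 84 arm top slope 0.01 post z 83.1 rim z pct [84.9 87.3 88.4]
start slope wrist4 0.26696426255258965 want 0.2660215417262654
start slope top4 0.2566251496558057 want 0.2660215417262654
```

```bash
python3 -m crank '[[15,-0.2,-0.2,1,0,0,0],[15,-0.2,-0.2,2.2,0,0,0],[15,-0.2,-0.2,2.2,0,0,0],[15,-0.2,-0.2,2.2,0,0,0],[15,-0.2,-0.2,2.2,0,0,0]]'; for i in 1 2 3; do python3 lv.py; done; ls pics
```

```text
clock: 13.3
eef_pos: [474.3, -322.7, 180.1]
eef_rot: [3.141, -0.0, 0.957]
wrist_force: [2.8, -0.1, 6.5]
finger_gap: 24.0
finger_force: 50.0
[ 474.3 -322.7  180.1] [ 2.8 -0.1  6.5]
shaft [[-56.2, -3.3, 110.4], [-49.7, 4.9, 140.0]]
wrist 431 arm top slope 0.008 post z 84.6 rim z pct [84.3 85.5 86.2]
top 87 arm top slope 0.016 post z 82.1 rim z pct [83.4 85.  86.1]
[ 474.3 -322.7  180.1] [ 2.9 -0.4  7. ]
shaft [[-56.4, -3.4, 110.0], [-49.8, 4.9, 139.9]]
wrist 436 arm top slope 0.006 post z 84.7 rim z pct [84.3 85.4 86.1]
top 80 arm top slope 0.014 post z 83.2 rim z pct [82.8 84.7 86. ]
[ 474.3 -322.8  180.1] [3.5 1.1 5.5]
shaft [[-56.5, -3.4, 110.2], [-49.7, 4.8, 139.7]]
wrist 438 arm top slope -0.0 post z 84.6 rim z pct [84.4 85.5 86.2]
top 89 arm top slope -0.003 post z 83.1 rim z pct [82.8 84.7 86.2]
crop1.png
s2.png
s4.png
scene.png
scene3.png
top.png
w1.png
w4.png
w5.png
w_11.9.png
w_12.7.png
w_13.3.png
w_13.4.png
w_13.5.png
wrist3.png
```

```bash
python3 - <<'E'
from h import *
p,d,W=cloud("scene");P=W.reshape(-1,3)
m=(np.hypot(P[:,0]-603,P[:,1]-19)<42)&(P[:,2]>43)&(P[:,2]<52);print("tin",cv2.minEnclosingCircle(P[m][:,:2].astype(np.float32)))
a=cv2.imread("pics/w_13.5.png")[:600,:500];b=cv2.resize(p[120:270,125:200,::-1],None,fx=4,fy=4)
cv2.imwrite("pics/fin.png",np.hstack([a,b]))
E
```

```text
tin ((605.0164794921875, 18.69614028930664), 34.87215805053711)
```

View pics/fin.png

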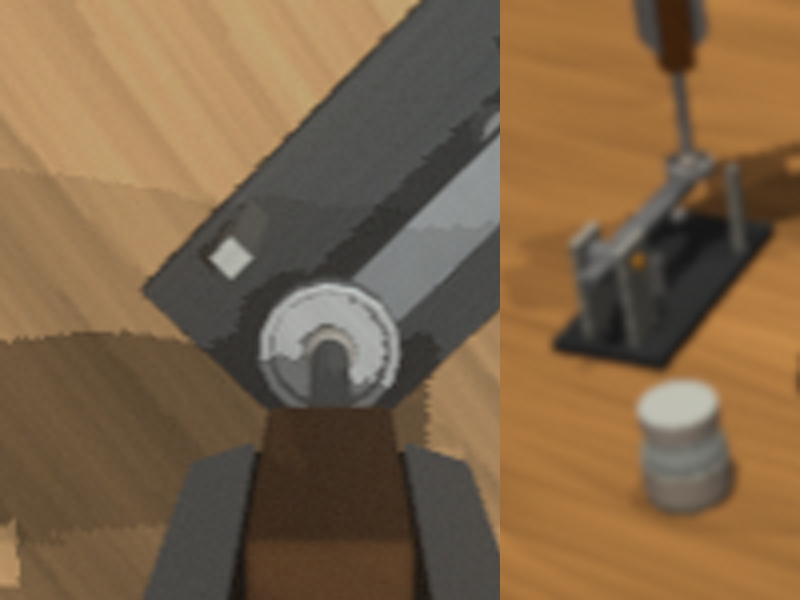

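The tip sits mid-dish at (330,350). In the scene view the arm is level, with the dish at (690,160) flush with the post top at (733,168), and the gripper is well above the fixture. The tin has not moved. Handing in.

```bash
python3 -c "
from cell import manip
print(manip.sign_off())"
```

```text
the job is handed in; nothing more can be done
None
```

I handed the job in at about 14 s: the dabber was dipped in the grease tin and now holds the latch arm level, its tip in the seat and still gripped, with the gripper clear of the fixture and the tin where it was.

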